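# Row up the mounted samples and snap the cover on the specimen case

## Robot

A 6-joint arm with a two-finger parallel gripper is mounted at the origin on a cart in front of the work surface, level with it; the furniture and walls round the work are solid. World frame = base frame: x ahead of the robot, y to its left, z up, the work surface at z = 0. Lengths are in m, angles in degrees, forces in N, time in s.
With the tool pointing down it reaches from about 0.35 to 0.875 m from the base axis. Payload 4.2 kg.
Tool frame: the origin (TCP) lies midway between the tips of the shut fingers; the grasp point (between the pads) lies 19 mm behind it; z points along the fingers, y is the line along which they close (so a half turn about z gives the same grasp; the last joint's range is limited). The gripper opens to 87 mm and grips with 3 to 60 N. Pads are 19 mm wide; open, the fingers measure 117 mm over their backs; the gripper's body (75 mm by 190 mm) begins 51 mm behind the grasp point.
Start: joints at [-62.189, 22.042, 0.453, 0, -68.411, -14.817], TCP at [0.141, -0.609, 0.223] pointing down, gripper open.
Joint ranges: [-179.83, 179.83], [-69.29, 118.12], [-61.27, 80.66], [-181.25, 117.63], [-171.15, -9.14], [-177.46, 177.46]. Speed limits (degrees/s): [159.86, 159.86, 180, 180, 180, 180].

## Interface

Orientations are given as a 3x3 rotation matrix whose columns are the frame's x, y, z axes.
In Python, from station import r, cams gives the robot as it stands.
- The arm moves only by the tool play_rows, never from a script. Its argument "commands" is text: rows parted by semicolons, each of 6 numbers parted by spaces: the shift along the world's x, y, z normalised to -1 to 1, where 1 is 30 mm, then the turn, a rotation vector about the world's x, y, z normalised to -1 to 1, where 1 is 0.15 rad. A call has 1 to 20 rows; each row shifts and turns the commanded pose from where the row before left it; what a row does not reach is not made up. A row lasts 1/10 s, in which the tool goes at most 50 mm and 8.59 degrees, less where a joint would pass 70% of its speed; a pose out of reach is approached as far as the arm can. A call with a number of a shift or a turn outside -1 to 1 is refused whole. A call with a gripper value outside its range is refused whole. "grip" is the finger opening in mm, from 0 to 87, set as the call begins (left out, the last holds). The fingers move at their own pace and stop on an object; the grip force is fixed at half the most. Time passes only in rows, so rows that do not move let the fingers close. It gives the time, the measured TCP pose, the force, the opening and the grip force at its end, in the units of the state.
- r.sense(): the state, without advancing time (a new reading comes with each control period).
- cams.capture(name): name is "side" or "top" or "wrist"; returns (picture, depth): 400x640x3 uint8, blue, green, red; 400x640 float32, m along the optical axis (not along the pixel's ray), 0 where there is no reading.
- cams.camera_info(name): a dict with "mtx" (3x3 intrinsics, pixels), "R" (3x3) and "t" (3): a world point X has camera coordinates R X + t. Camera axes: x right, y down, z forward; pixel columns grow to the right and rows downward; lengths in m; the calibration is good to about 2 mm. A picture is of the moment at which its call begins: read the wrist's pose just before it. camera_info takes no time and is no camera call; for the wrist camera it gives the pose at the moment of the call.
- r.finish_job(): hands the job in; it is judged then, once.
The state is a dict: "time_s": time; "joints": joint angles; "joint_velocities": joint speeds; "effort": joint torques, N m; "tcp_pos": TCP position; "ee_rot": TCP orientation; "wrist_force": force on the tool from outside, world axes, zero at the start; "moment": the same for the moment, N m; "gripper_width": opening from 0.0 (shut) to 1.0 (fully open); "gripper_force": force on a finger pad.
Only numpy, scipy, OpenCV 4.12 (cv2) and the standard library are available. Lean on these libraries where they do the work, as an engineer would, in place of code of your own. Each camera call takes 0.05 s, during which the arm holds its last target. There are 200 camera calls.

## Task

Put the red and the blue resin mount into the two free pockets of the black specimen case, so that all four mounts stand in one row, each fully down in its pocket. Then set the clear cover on the case and press it straight down, without brute force, until both blue spring catches have snapped over its rim; keep pressing firmly so that the orange seal under the rim is squeezed, and finish like that, with the gripper still pushing the cover down and not letting go. Leave the vials and the marker pen alone.

Things in the scene. Friction and masses are not known exactly. Their poses are not given: they have to be found in the camera images.
- specimen_case: Black base of the case, 72 x 220 mm, fixed; place and yaw vary. Origin: centre of its underside on the bench; y along the row of pockets, z up. Round the grey pocket plate (50 x 166 mm, rounded edges, top 14 mm above the bench) runs a ledge 8 mm above the bench with an orange seal for the cover's rim. Blue spring catches stand at both ends, 88 to 103 mm from the middle along y, tops 24 mm high.
- pocket_1 (a point): Centre of the floor of pocket 1 of 4, 8 mm above the bench; the pockets lie 39 mm apart along the case's y axis (pocket 1 at the -y end). Round pocket, 34 mm wide, 6 mm deep, chamfered mouth, white floor. A black mount stands in it at the start.
- pocket_2 (a point): Centre of the floor of pocket 2 of 4, 8 mm above the bench; the pockets lie 39 mm apart along the case's y axis (pocket 1 at the -y end). Round pocket, 34 mm wide, 6 mm deep, chamfered mouth, white floor. Free at the start.
- pocket_3 (a point): Centre of the floor of pocket 3 of 4, 8 mm above the bench; the pockets lie 39 mm apart along the case's y axis (pocket 1 at the -y end). Round pocket, 34 mm wide, 6 mm deep, chamfered mouth, white floor. A black mount stands in it at the start.
- pocket_4 (a point): Centre of the floor of pocket 4 of 4, 8 mm above the bench; the pockets lie 39 mm apart along the case's y axis (pocket 1 at the -y end). Round pocket, 34 mm wide, 6 mm deep, chamfered mouth, white floor. Free at the start.
- red_mount: Red resin-mounted sample, a cylinder 30 mm in diameter and 18 mm high, 18 g, standing on the bench. Origin: centre of its underside. Seated in a pocket, its upper 12 mm stand clear of the pocket plate.
- blue_mount: Blue resin-mounted sample, same size and origin as the red one, standing on the bench. Red and blue may have swapped places.
- black_mount_1: Black resin-mounted sample, same size and origin, already standing in pocket 1; it stays there.
- black_mount_2: Black resin-mounted sample, same size and origin, already standing in pocket 3; it stays there.
- cover: Clear cover, loose, standing right way up, 60 to 120 g. Origin: centre of its underside; y along it, z up. Blue rim round its foot, 64 x 182 mm, 3 mm high; walls 57 x 173 mm outside, 52 x 168 mm inside (1 mm to spare round the pocket plate); top 23 mm up. Fits either way round. Home: its origin 8 mm above the case's, its y along the case's y. It cannot close over an unseated mount.
- cover_grip (a point): Middle of the top face of the cover's blue grip bar, 39.5 mm above the cover's underside. The bar stands on the middle of the clear top: 12 mm wide (cover's x), 80 mm long (y), 16.5 mm high.
- catch_left (a joint): Spring catch at the case's +y end: 0 at rest, m outwards (to 0.0055). The rim meets its sloping nose with the cover's underside about 18 mm above the case's origin, spreads it about 3 mm, and it snaps back over the rim at about 9 mm. The two together take about 10 to 20 N at the worst, then the force drops suddenly, until the rim bears on the seal.
- catch_right (a joint): Spring catch at the -y end of the case, the same otherwise.
- seal (a joint): Soft orange silicone seal in the ledge under the cover's rim, 1.5 mm proud: 0 free, 0.0015 m squeezed flush with the hard ledge. It starts to yield at 2 N and takes 6 N more for each mm, so flush takes about 11 N. The catches alone leave it squeezed by about 0.3 mm; a firm push squeezes it almost flush.
- vial_0: Glass vial with a black cap, 23 mm wide, 53 mm high, standing behind the case; origin: centre of its underside. Not to be moved.
- vial_1: Glass vial with a black cap, 23 mm wide, 53 mm high, standing behind the case; origin: centre of its underside. Not to be moved.
- vial_2: Glass vial with a black cap, 23 mm wide, 53 mm high, standing behind the case; origin: centre of its underside. Not to be moved.
- marker: Marker pen lying on the bench, 131 mm long, 12 mm wide; origin: its middle, underside. Not to be moved.
Things that resemble listed ones, but are neither listed nor needed, are in the scene too. Leave any green or turquoise look-alike of the black_mount_1 alone.

How it is judged (in metres and radians):
On the way, in this order (a step that is already met when the one before it is completed fails the run):
1. all four mounts stand down in their pockets, the cover not yet on ((distance between red_mount and pocket_1 below 0.004 m or distance between red_mount and pocket_2 below 0.004 m or distance between red_mount and pocket_3 below 0.004 m or distance between red_mount and pocket_4 below 0.004 m) and (distance between blue_mount and pocket_1 below 0.004 m or distance between blue_mount and pocket_2 below 0.004 m or distance between blue_mount and pocket_3 below 0.004 m or distance between blue_mount and pocket_4 below 0.004 m) and (distance between black_mount_1 and pocket_1 below 0.004 m or distance between black_mount_1 and pocket_2 below 0.004 m or distance between black_mount_1 and pocket_3 below 0.004 m or distance between black_mount_1 and pocket_4 below 0.004 m) and (distance between black_mount_2 and pocket_1 below 0.004 m or distance between black_mount_2 and pocket_2 below 0.004 m or distance between black_mount_2 and pocket_3 below 0.004 m or distance between black_mount_2 and pocket_4 below 0.004 m) and horizontal distance between cover and specimen_case above 0.05 m), for 0.2 s.
2. the cover is pressed through both catches onto the ledge and kept pressed (z of cover in the frame of specimen_case between 0.006 and 0.0093 m and horizontal distance between cover and specimen_case below 0.003 m and angle between cover's own z axis and vertical below 0.03 rad and value of joint each of catch_left, catch_right below 0.001 m and value of joint seal above 0.0007 m and contact force between any of the fingers, the arm and cover above 3 N), for 0.3 s.
At the end, for the whole second after the job is handed in: All four mounts within 4 mm of a pocket floor's centre; cover 6 to 9.3 mm above the case's origin, within 3 mm of its middle, level to 0.03 rad; both catches within 1 mm of rest; the robot still presses: the seal squeezed by over 0.7 mm, over 3 N on the cover (all of step 2 and (distance between red_mount and pocket_1 below 0.004 m or distance between red_mount and pocket_2 below 0.004 m or distance between red_mount and pocket_3 below 0.004 m or distance between red_mount and pocket_4 below 0.004 m) and (distance between blue_mount and pocket_1 below 0.004 m or distance between blue_mount and pocket_2 below 0.004 m or distance between blue_mount and pocket_3 below 0.004 m or distance between blue_mount and pocket_4 below 0.004 m) and (distance between black_mount_1 and pocket_1 below 0.004 m or distance between black_mount_1 and pocket_2 below 0.004 m or distance between black_mount_1 and pocket_3 below 0.004 m or distance between black_mount_1 and pocket_4 below 0.004 m) and (distance between black_mount_2 and pocket_1 below 0.004 m or distance between black_mount_2 and pocket_2 below 0.004 m or distance between black_mount_2 and pocket_3 below 0.004 m or distance between black_mount_2 and pocket_4 below 0.004 m)); the arm keeps its last pose, push and grip.
It fails at once if a vial or the marker pen was moved by more than 20 mm (distance of any of vial_0, vial_1, vial_2, marker from where it was at the start of the episode above 0.02 m).
It fails at once if a vial was tipped (angle between any of vial_0, vial_1, vial_2's own z axis and vertical above 0.5 rad).
It fails at once if the cover was forced: more than 80 N on the case (contact force between cover and specimen_case above 80 N).
It also fails if it takes over 72 s, if anything falls off the work surface, if the arm or the gripper's body presses on something with over 40 N, if the wrist force passes 120 N, or if a joint passes its speed limit or range.

## Working session

There is one attempt and no reset: what is moved stays moved. The work goes in short steps, Python scripts to look and compute and a tool call to move; the robot and the scene stay as the last step left them, time stands still between calls to the robot, and variables do not carry over. Pictures are saved under pics/ and viewed, at most 10 in all, crops included, and the job is handed in when it is done.

Besides the shell and the picture viewer there is one more tool, called after "Request:" as name(argument=value, ...), one argument or row to a line, values as JSON. play_rows: Moves the arm, as the interface text tells. Scaled input: -1 to 1 covers 30 mm each way for a shift and 0.15 rad each way for a turn. Its arguments: {"type":"object","properties":{"commands":{"type":"string"},"grip":{"type":"number"}},"required":["commands"]}

```bash
ls; mkdir -p pics
python3 - <<'E'
from station import r,cams
import cv2,numpy as np
s=r.sense();print(s['time_s'],s['tcp_pos'],s['ee_rot'],s['gripper_width'])
for n in('top','side'):
    p,d=cams.capture(n);cv2.imwrite(f'pics/{n}0.png',p);np.save(f'pics/{n}0.npy',d)
    i=cams.camera_info(n);print(n,np.round(i['mtx'],1).tolist(),np.round(i['R'],3).tolist(),np.round(i['t'],3), 'pos',-i['R'].T@i['t'])
E
```

```text
pics
0.0 [ 0.14043566 -0.60842465  0.22149065] [[-9.74424340e-01 -2.24715146e-01 -5.55909027e-04]
 [-2.24715819e-01  9.74422188e-01  2.04955494e-03]
 [ 8.11240531e-05  2.12205777e-03 -9.99997745e-01]] 0.9962281406548877
top [[367.5, 0.0, 312.2], [0.0, 367.5, 201.1], [0.0, 0.0, 1.0]] [[0.056, -0.998, -0.006], [-0.974, -0.054, -0.222], [0.221, 0.018, -0.975]] [-0.249  0.531  0.783] pos [ 0.35811518 -0.23421513  0.8802251 ]
side [[431.4, 0.0, 326.3], [0.0, 431.4, 198.9], [0.0, 0.0, 1.0]] [[0.998, 0.059, 0.016], [0.047, -0.566, -0.823], [-0.04, 0.822, -0.568]] [-0.501 -0.118  1.135] pos [ 0.55105061 -0.9701492   0.55570588]
```

View pics/top0.png

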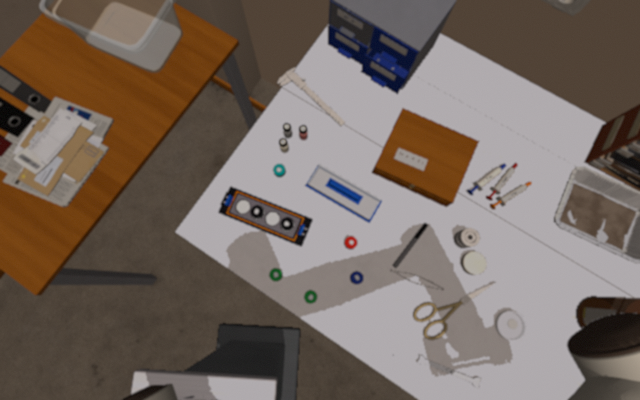

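View pics/side0.png

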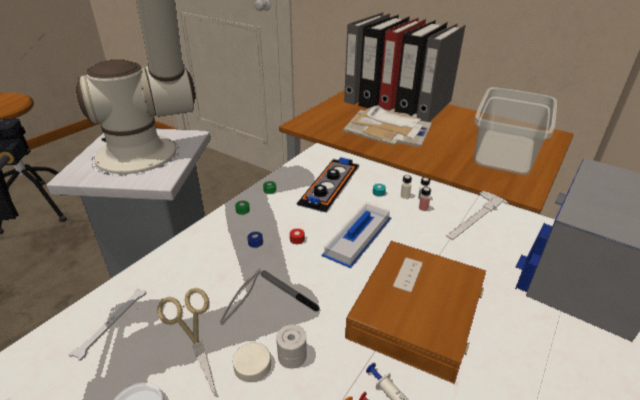

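The top view shows the case at (266,216), the cover at (344,192), red at (351,242) and blue at (357,278). The side view has red at (297,236), blue at (255,239), the case at (329,184) and the cover at (358,233). Possible confusions:
- The green mounts at top (276,274) and (311,297), and the turquoise one at (279,170), are not wanted.
- The red pieces by the tray and the syringes are not cylinders.
- I choose the red ring at (351,242) and the dark blue one at (357,278).

```bash
cat > h.py <<'E'
import numpy as np,cv2
def ray(i,uv):
    K,R,t=(np.asarray(i[k],float) for k in('mtx','R','t'))
    return -R.T@t, R.T@np.linalg.solve(K,[uv[0],uv[1],1.])
def plane(i,uv,z):
    c,d=ray(i,uv); return c+d*(z-c[2])/d[2]
def cross(i1,u1,i2,u2):
    c1,d1=ray(i1,u1);c2,d2=ray(i2,u2)
    s=np.linalg.lstsq(np.c_[d1,-d2],c2-c1,rcond=None)[0]
    a,b=c1+d1*s[0],c2+d2*s[1]; return (a+b)/2,np.linalg.norm(a-b)
def mask(p,name):
    h,s,v=cv2.split(cv2.cvtColor(p,cv2.COLOR_BGR2HSV));h=h.astype(int)
    return {'red':((h<6)|(h>174))&(s>150)&(v>70),'blue':(h>108)&(h<130)&(s>110)&(v>25),
     'orange':(h>=5)&(h<20)&(s>120)&(v>60)}[name].astype(np.uint8)
def blobs(m,amin=15):
    n,l,st,c=cv2.connectedComponentsWithStats(m)
    return [(c[k].round(1).tolist(),st[k].tolist(),l==k) for k in range(1,n) if st[k][4]>=amin]
E
python3 - <<'E'
from station import cams
from h import *
I={n:cams.camera_info(n) for n in('top','side')}
P={n:cv2.imread(f'pics/{n}0.png') for n in I}
for n in I:
    for c in('red','blue'):
        for b in blobs(mask(P[n],c),20):
            print(n,c,b[0],b[1],plane(I[n],b[0],.015)[:2].round(3))
# rough case ends
for a,b in [((351,242),(297,236)),((357,277.5),(255,239))]: print(cross(I['top'],a,I['side'],b))
for nm,uv,z in [('c-y',(310,230),.01),('c+y',(222,203),.01),('cover',(344,191),.035),('p1',(287,224),.026),('p3',(257,211),.026),('p2',(272,218),.008),('p4',(243,206),.008)]: print(nm,plane(I['top'],uv,z).round(3))
t=np.hstack([cv2.resize(P['top'][185:305,200:390],None,fx=4,fy=4,interpolation=2)])
cv2.imwrite('pics/crop1.png',t)
E
```

```text
top red [349.8, 242.1] [345, 237, 11, 11, 72] [ 0.46  -0.312]
top blue [378.8, 57.3] [329, 26, 89, 66, 2131] [ 0.953 -0.373]
top blue [83.8, 114.2] [79, 111, 11, 8, 45] [0.75  0.378]
top blue [343.9, 190.8] [327, 179, 35, 25, 292] [ 0.584 -0.294]
top blue [228.2, 199.8] [223, 193, 10, 14, 66] [ 0.546 -0.015]
top blue [301.0, 229.6] [298, 224, 8, 13, 47] [ 0.483 -0.196]
top blue [356.0, 277.3] [351, 272, 11, 11, 64] [ 0.38  -0.329]
side red [393.4, 67.1] [379, 21, 46, 89, 777] [0.725 0.759]
side red [296.8, 236.3] [290, 229, 14, 15, 148] [ 0.463 -0.321]
side red [362.9, 396.9] [360, 393, 7, 7, 28] [ 0.589 -0.645]
side blue [343.8, 160.8] [338, 158, 12, 6, 53] [ 0.547 -0.014]
side blue [313.1, 199.7] [307, 196, 13, 9, 65] [ 0.484 -0.193]
side blue [358.2, 226.1] [344, 211, 29, 30, 323] [ 0.583 -0.279]
side blue [356.0, 249.4] [322, 218, 68, 49, 151] [ 0.579 -0.351]
side blue [532.5, 258.4] [517, 224, 35, 67, 837] [ 0.907 -0.35 ]
side blue [254.8, 239.8] [248, 232, 14, 15, 148] [ 0.384 -0.338]
side blue [373.1, 370.6] [367, 364, 14, 15, 82] [ 0.604 -0.605]
(array([ 0.461951  , -0.31534705,  0.01088195]), np.float64(0.0017835648746060975))
(array([ 0.38105454, -0.33165531,  0.01146682]), np.float64(0.0028746705816712612))
c-y [ 0.484 -0.217  0.01 ]
c+y [0.538 0.    0.01 ]
cover [ 0.578 -0.293  0.035]
p1 [ 0.493 -0.163  0.026]
p3 [ 0.52  -0.089  0.026]
p2 [ 0.509 -0.124  0.008]
p4 [ 0.534 -0.051  0.008]
```

View pics/crop1.png

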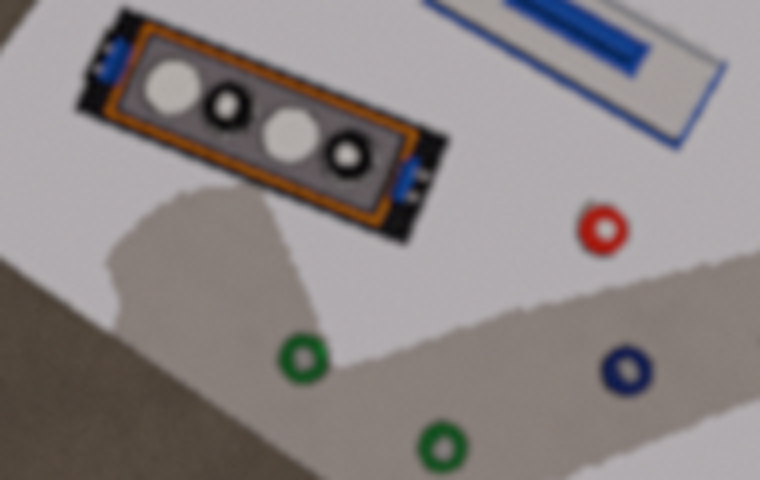

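The crop confirms it: red ring at (603,230), blue ring at (627,370), two green decoys below. The free white pockets are 4 at (172,86) and 2 at (291,135), with black mounts in 3 and 1. I'll approach red and turn the tool so it closes across the case.

Request:
play_rows(
  commands="0.8 0.8 0 0 0 0.67;0.95 0.95 0 0 0 0.67;0.95 0.95 0 0 0 0.67;0.95 0.95 0 0 0 0.67;0.95 0.95 0 0 0 0.67;0.95 0.95 0 0 0 0.67;0.95 0.95 0 0 0 0.67;0.95 0.95 0 0 0 0.67;0.95 0.95 0 0 0 0.67;0.95 0.95 0 0 0 0.67;0 0 0 0 0 0;0 0 0 0 0 0",
  grip=60,
)

```text
time_s: 1.3
tcp_pos: [0.4214, -0.3276, 0.2221]
ee_rot: [[-0.331, -0.944, -0.001], [-0.944, 0.331, 0.001], [-0.0, 0.001, -1.0]]
wrist_force: [0.1, 1.0, -0.4]
gripper_width: 0.692
gripper_force: 0.0
```

Run:
```python
from station import r,cams
from h import *
s=r.sense();print(s['time_s'],s['tcp_pos'],np.round(s['ee_rot'],3).tolist(),s['wrist_force'],s['joints'])
i=cams.camera_info('wrist');p,d=cams.capture('wrist');cv2.imwrite('pics/w1.png',p)
print(-i['R'].T@i['t'],i['mtx'].round(1).tolist())
for c in('red','blue'):
  for b in blobs(mask(p,c),150): print(c,b[0],b[1],plane(i,b[0],.012).round(4))
```

```text
1.3 [ 0.42137837 -0.32761326  0.222071  ] [[-0.331, -0.944, -0.001], [-0.944, 0.331, 0.001], [-0.0, 0.001, -1.0]] [ 0.08981794  1.00303902 -0.44504164] [-2.04491236e+01  1.32134885e+01 -1.23460068e+01 -1.06256337e-02
 -6.45058407e+01  1.11520602e+00]
[ 0.39688274 -0.39812977  0.38430457] [[291.5, 0.0, 321.5], [0.0, 291.5, 205.4], [0.0, 0.0, 1.0]]
blue [350.7, 171.2] [340, 161, 22, 22, 282] [ 0.3808 -0.3293  0.012 ]
blue [234.6, 199.4] [202, 177, 47, 77, 263] [ 0.5367 -0.3444  0.012 ]
blue [218.4, 236.6] [209, 217, 18, 50, 487] [ 0.5791 -0.3035  0.012 ]
```

View pics/w1.png

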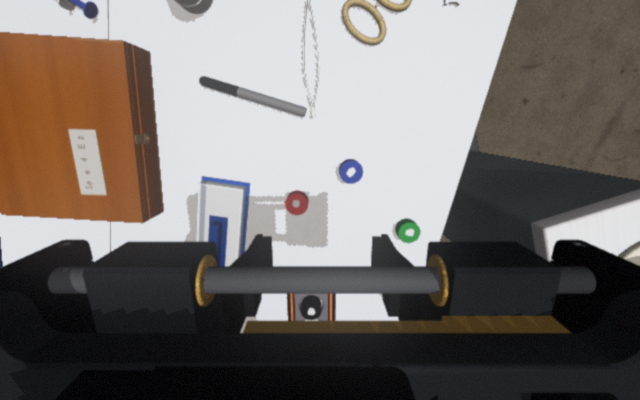

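Wrist view: red at (296,203), blue at (351,171), marker at (252,95), cover's blue bar at (218,237), black mount 1 at (311,307) below the fingers. I'll refine red from this view and measure the case in the top and side views.

Run:
```python
from station import r,cams
from h import *
i=cams.camera_info('wrist');p=cv2.imread('pics/w1.png')
h,s,v=cv2.split(cv2.cvtColor(p,cv2.COLOR_BGR2HSV))
m=(((h<6)|(h>174))&(s>90)).astype(np.uint8);m[:190]=0;m[215:]=0;m[:,:280]=0;m[:,310:]=0
b=blobs(m,50);print([x[:2] for x in b],plane(i,b[0][0],.015).round(4))
T,S=cams.camera_info('top'),cams.camera_info('side')
print('red',cross(i,b[0][0],T,(349.8,242.1)),cross(i,b[0][0],S,(296.8,236.3)))
print('blue',cross(i,(350.7,171.2),T,(356,277.3)),cross(i,(350.7,171.2),S,(254.8,239.8)))
def rect(P,poly_win,info,z):
    m=mask(P,'orange');x0,y0,x1,y1=poly_win;k=np.zeros_like(m);k[y0:y1,x0:x1]=m[y0:y1,x0:x1]
    q=np.argwhere(k)[:,::-1].astype(float)
    W=np.array([plane(info,u,z)[:2] for u in q]);rc=cv2.minAreaRect((W*1000).astype(np.float32));return rc
print('case top',rect(cv2.imread('pics/top0.png'),(215,185,315,245),T,.009))
print('case side',rect(cv2.imread('pics/side0.png'),(295,155,362,212),S,.009))
# whites
P=cv2.imread('pics/top0.png');W=(P.min(2)>140).astype(np.uint8)
for b in blobs(W[190:245,220:312],4): print('white',np.add(b[0],(220,190)),b[1][4],plane(T,np.add(b[0],(220,190)),.008 if b[1][4]>60 else .026).round(4))
```

```text
[([296.3, 203.2], [285, 193, 23, 22, 317])] [ 0.4607 -0.3139  0.015 ]
red (array([ 0.46111974, -0.31281345,  0.01047178]), np.float64(0.0007905975335949513)) (array([ 0.46200039, -0.31223931,  0.00773856]), np.float64(1.7353406728312313e-05))
blue (array([ 0.38007629, -0.32970076,  0.01124954]), np.float64(0.0001718892351222543)) (array([ 0.38057652, -0.32874717,  0.00707627]), np.float64(0.0012352814217922233))
case top ((513.7401123046875, -105.92253112792969), (184.55776977539062, 65.12419891357422), 71.10352325439453)
case side ((525.9465942382812, -76.5125732421875), (246.13485717773438, 65.08230590820312), 70.85993957519531)
white [222. 194.] 51 [ 0.5572 -0.0017  0.026 ]
white [287.8 198.9] 1001 [ 0.5579 -0.1586  0.008 ]
white [242.7 206.4] 122 [ 0.5333 -0.0505  0.008 ]
white [256. 211.] 9 [ 0.5203 -0.0869  0.026 ]
white [272.1 218.4] 126 [ 0.5077 -0.1242  0.008 ]
white [232.2 229.9] 628 [ 0.4746 -0.031   0.008 ]
white [286.1 223.1] 8 [ 0.4953 -0.1603  0.026 ]
white [308.5 237.2] 98 [ 0.4672 -0.2145  0.008 ]
white [276.5 240.4] 151 [ 0.4554 -0.1389  0.008 ]
```

Height and position agree across all views (residual under 2 mm). The case centre is (0.5137,-0.1059) with yaw -19°, and the pocket discs agree with it. Grasping red.

Request:
play_rows(
  commands="0.66 0.24 -0.6 0 0 0;0.66 0.25 -0.9 0 0 0;0 0 -1 0 0 0;0 0 -1 0 0 0;0 0 -1 0 0 0;0 0 -1 0 0 0;0 0 -0.8 0 0 0;0 0 -0.5 0 0 0;0 0 -0.35 0 0 0;0 0 0 0 0 0",
)

```text
time_s: 2.35
tcp_pos: [0.4591, -0.3142, 0.0067]
ee_rot: [[-0.334, -0.942, -0.003], [-0.942, 0.334, 0.001], [-0.0, 0.003, -1.0]]
wrist_force: [0.9, 0.2, 0.7]
gripper_width: 0.689
gripper_force: 0.0
```

Request:
play_rows(
  commands="0 0 0 0 0 0;0 0 0 0 0 0;0 0 0 0 0 0;0 0 0 0 0 0;0 0 0 0 0 0",
  grip=20,
)

```text
time_s: 2.85
tcp_pos: [0.461, -0.3138, 0.0085]
ee_rot: [[-0.332, -0.943, 0.001], [-0.943, 0.332, -0.0], [-0.0, -0.001, -1.0]]
wrist_force: [0.6, 0.1, 2.1]
gripper_width: 0.33
gripper_force: 30.2
```

Request:
play_rows(
  commands="0 0 0.5 0 0 0;0 0 0.9 0 0 0;0 0 0.9 0 0 0;0.27 0.97 0.4 0 0 0;0.27 0.97 0 0 0 0;0.27 0.97 0 0 0 0;0.27 0.97 0 0 0 0;0.27 0.97 0 0 0 0;0.27 0.97 0 0 0 0;0.27 0.97 0 0 0 0;0.27 0.97 0 0 0 0;0.24 0.98 0 0 0 0;0 0 0 0 0 0;0 0 0 0 0 0;0 0 0 0 0 0",
)

```text
time_s: 4.35
tcp_pos: [0.5322, -0.0521, 0.089]
ee_rot: [[-0.333, -0.943, -0.0], [-0.943, 0.333, -0.0], [0.0, 0.0, -1.0]]
wrist_force: [0.1, -0.6, 0.7]
gripper_width: 0.326
gripper_force: 30.0
```

Run:
```python
from station import r,cams
from h import *
s=r.sense();print(s['time_s'],s['tcp_pos'],np.round(s['ee_rot'],3).tolist(),s['wrist_force'],s['gripper_width'])
i=cams.camera_info('wrist');p,d=cams.capture('wrist');cv2.imwrite('pics/w2.png',p)
h,sa,v=cv2.split(cv2.cvtColor(p,cv2.COLOR_BGR2HSV))
m=(((h<6)|(h>174))&(sa>90)&(v>30)).astype(np.uint8)
for b in blobs(m,40): print('red',b[:2],plane(i,b[0],s['tcp_pos'][2]+.008).round(4))
```

```text
4.35 [ 0.53220748 -0.05211148  0.08900111] [[-0.333, -0.943, -0.0], [-0.943, 0.333, -0.0], [0.0, 0.0, -1.0]] [ 0.1075942  -0.6363754   0.73504928] 0.32592926827864943
red ([27.5, 143.4], [15, 130, 21, 25, 262]) [ 0.6544 -0.1637  0.097 ]
red ([321.7, 246.7], [296, 226, 52, 41, 1535]) [ 0.53   -0.0582  0.097 ]
```

View pics/w2.png

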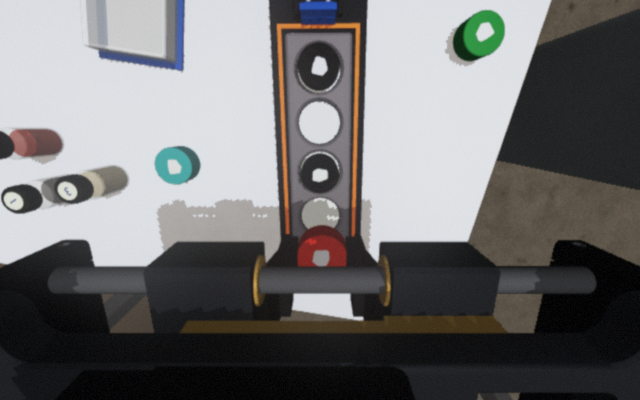

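Wrist view: red held at (321,257), pocket 4 below it at (320,215), pocket 2 at (320,122), blacks at (319,66) and (320,174). I'll compute offsets from these.

Run:
```python
from station import cams
from h import *
i=cams.camera_info('wrist');p=cv2.imread('pics/w2.png')
g=(p.min(2)>150).astype(np.uint8)
for b in blobs(g[40:275,290:350],25):
    c=np.add(b[0],(290,40)); print('white',c,b[1],[plane(i,c,z).round(4).tolist() for z in(.008,.026,.0985)])
m=mask(p,'orange');m[:20]=0;m[240:]=0;m[:,:270]=0;m[:,370:]=0
for v in(30,60,100,150,200):
    x=np.flatnonzero(m[v]);L=x[x<320];R=x[x>320]
    if len(L)and len(R):
        a,b=plane(i,(L.mean(),v),.0095),plane(i,(R.mean(),v),.0095);print(v,L.mean(),R.mean(),((a+b)/2).round(4),np.linalg.norm(a-b).round(4))
bl=mask(p,'blue')
for b in blobs(bl[:30,290:345],60): print('catch',np.add(b[0],(290,0)),plane(i,np.add(b[0],(290,0)),.024).round(4))
```

```text
white [319.1  66. ] [22, 17, 15, 18, 218] [[0.495, -0.1629, 0.008], [0.4959, -0.1599, 0.026], [0.4996, -0.1479, 0.0985]]
white [330.8  86.3] [35, 40, 12, 11, 27] [[0.4913, -0.1462, 0.008], [0.4925, -0.1445, 0.026], [0.4973, -0.1375, 0.0985]]
white [318.9 122.1] [9, 62, 41, 42, 1353] [[0.509, -0.1241, 0.008], [0.5089, -0.124, 0.026], [0.5084, -0.1236, 0.0985]]
white [330.6 156.9] [32, 112, 16, 14, 33] [[0.5092, -0.0948, 0.008], [0.5091, -0.0968, 0.026], [0.5085, -0.1052, 0.0985]]
white [319.6 174.8] [23, 129, 15, 13, 163] [[0.5228, -0.0837, 0.008], [0.5217, -0.0866, 0.026], [0.5171, -0.0982, 0.0985]]
white [325.6 202.7] [22, 158, 25, 12, 133] [[0.5261, -0.059, 0.008], [0.5247, -0.0638, 0.026], [0.5191, -0.0827, 0.0985]]
white [331.7 217.3] [36, 174, 13, 8, 75] [[0.5254, -0.0447, 0.008], [0.5241, -0.0505, 0.026], [0.5187, -0.0737, 0.0985]]
30 279.0 357.5 [ 0.4875 -0.1857  0.0095] 0.0578
60 280.0 356.5 [ 0.4943 -0.1667  0.0095] 0.0578
100 281.5 356.0 [ 0.5035 -0.1398  0.0095] 0.0583
150 283.5 355.0 [ 0.5161 -0.1033  0.0095] 0.0585
200 286.0 353.5 [ 0.5299 -0.0634  0.0095] 0.0579
catch [318.   11.4] [ 0.4851 -0.1926  0.024 ]
```

Request:
play_rows(
  commands="0.06 0.06 -0.5 0 0 0;0 0 -0.7 0 0 0;0 0 -0.5 0 0 0;0 0 -0.3 0 0 0;0 0 -0.15 0 0 0;0 0 -0.1 0 0 0;0 0 -0.1 0 0 0;0 0 0 0 0 0",
)

```text
time_s: 5.2
tcp_pos: [0.5345, -0.0498, 0.0187]
ee_rot: [[-0.333, -0.943, 0.0], [-0.943, 0.333, 0.0], [-0.0, -0.0, -1.0]]
wrist_force: [-0.2, 0.7, -1.2]
gripper_width: 0.328
gripper_force: 30.0
```

Request:
play_rows(
  commands="0 0 -0.07 0 0 0;0 0 0 0 0 0",
)

```text
time_s: 5.4
tcp_pos: [0.5346, -0.0497, 0.0166]
ee_rot: [[-0.332, -0.943, 0.0], [-0.943, 0.332, 0.0], [-0.0, -0.0, -1.0]]
wrist_force: [0.7, -0.7, 0.1]
gripper_width: 0.321
gripper_force: 30.0
```

Request:
play_rows(
  commands="0 0 0 0 0 0;0 0 0 0 0 0;0 0 0.3 0 0 0;0 0 0.8 0 0 0;0 0 1 0 0 0;-0.1 -0.1 1 0 0 0",
  grip=55,
)

```text
time_s: 6.0
tcp_pos: [0.5316, -0.0527, 0.111]
ee_rot: [[-0.332, -0.943, 0.0], [-0.943, 0.332, -0.0], [0.0, -0.0, -1.0]]
wrist_force: [-0.4, 0.2, -0.1]
gripper_width: 0.62
gripper_force: 0.0
```

Request:
play_rows(
  commands="-0.5 -0.92 0 0 0 0;-0.5 -0.92 0 0 0 0;-0.5 -0.92 0 0 0 0;-0.5 -0.92 0 0 0 0;-0.5 -0.92 0 0 0 0;-0.5 -0.92 0 0 0 0;-0.5 -0.92 0 0 0 0;-0.5 -0.92 0 0 0 0;-0.5 -0.92 0 0 0 0;-0.53 -0.94 0 0 0 0;0 0 -0.6 0 0 0;0 0 -0.9 0 0 0;0 0 -0.8 0 0 0;0 0 -0.6 0 0 0;0 0 -0.4 0 0 0;0 0 -0.17 0 0 0;0 0 0 0 0 0;0 0 0 0 0 0",
)

```text
time_s: 7.8
tcp_pos: [0.3812, -0.3297, 0.0061]
ee_rot: [[-0.332, -0.943, 0.001], [-0.943, 0.332, -0.001], [0.0, -0.002, -1.0]]
wrist_force: [-0.6, 0.2, -0.1]
gripper_width: 0.632
gripper_force: 0.0
```

Request:
play_rows(
  commands="0 0 0.07 0 0 0;0 0 0 0 0 0;0 0 0 0 0 0;0 0 0 0 0 0;0 0 0 0 0 0",
  grip=20,
)

```text
time_s: 8.3
tcp_pos: [0.3806, -0.3294, 0.0077]
ee_rot: [[-0.332, -0.943, 0.0], [-0.943, 0.332, -0.0], [0.0, -0.0, -1.0]]
wrist_force: [-0.8, 0.1, 2.6]
gripper_width: 0.321
gripper_force: 30.0
```

Request:
play_rows(
  commands="0 0 0.5 0 0 0;0 0 0.9 0 0 0;0 0 0.9 0 0 0;0.61 0.97 0.4 0 0 0;0.61 0.98 0 0 0 0;0.61 0.98 0 0 0 0;0.61 0.98 0 0 0 0;0.61 0.98 0 0 0 0;0.61 0.98 0 0 0 0;0.61 0.97 0 0 0 0;0 0 0 0 0 0;0 0 0 0 0 0;0 0 0 0 0 0",
)

```text
time_s: 9.6
tcp_pos: [0.5078, -0.1246, 0.0882]
ee_rot: [[-0.333, -0.943, -0.001], [-0.943, 0.333, 0.0], [0.0, 0.001, -1.0]]
wrist_force: [-0.8, 0.3, 0.2]
gripper_width: 0.326
gripper_force: 30.0
```

Run:
```python
from station import r,cams
from h import *
s=r.sense();print(s['time_s'],s['tcp_pos'],s['wrist_force'],s['gripper_width'])
i=cams.camera_info('wrist');p,d=cams.capture('wrist');cv2.imwrite('pics/w3.png',p)
m=mask(p,'blue');m[:215]=0;m[290:]=0;m[:,:280]=0;m[:,370:]=0
m=cv2.morphologyEx(m,3,np.ones((15,15),np.uint8))
for b in blobs(m,200): print('blue',b[:2],plane(i,b[0],s['tcp_pos'][2]+.01).round(4))
g=(p.min(2)>140).astype(np.uint8)
for b in blobs(g[215:290,290:350],20):
    c=np.add(b[0],(290,215));print(c,b[1],plane(i,c,s['tcp_pos'][2]+.01).round(4))
# top check of red in pocket 4
T=cams.camera_info('top');q,_=cams.capture('top');cv2.imwrite('pics/top1.png',q)
for b in blobs(mask(q,'red')[190:245,215:315],15): c=np.add(b[0],(215,190));print('red top',c,b[1],plane(T,c,.024).round(4))
```

```text
9.6 [ 0.50781084 -0.12463031  0.08816076] [-0.76540695  0.25109672  0.16463555] 0.32581884434278074
blue ([321.7, 249.1], [297, 228, 50, 39, 1306]) [ 0.5058 -0.1302  0.0982]
[320.7 219. ] [14, 0, 35, 11, 305] [ 0.5003 -0.1473  0.0982]
[320.8 257.8] [23, 35, 17, 15, 164] [ 0.5081 -0.1252  0.0982]
```

Request:
play_rows(
  commands="0.03 0.03 -0.5 0 0 0;0 0 -0.7 0 0 0;0 0 -0.5 0 0 0;0 0 -0.3 0 0 0;0 0 -0.15 0 0 0;0 0 -0.1 0 0 0;0 0 -0.1 0 0 0;0 0 -0.04 0 0 0;0 0 0 0 0 0",
)

```text
time_s: 10.6
tcp_pos: [0.5097, -0.1233, 0.017]
ee_rot: [[-0.332, -0.943, 0.0], [-0.943, 0.332, 0.0], [-0.0, -0.0, -1.0]]
wrist_force: [0.5, 0.1, -0.9]
gripper_width: 0.324
gripper_force: 30.0
```

Request:
play_rows(
  commands="0 0 -0.03 0 0 0;0 0 0 0 0 0;0 0 0 0 0 0;0 0 0.3 0 0 0;0 0 0.8 0 0 0;0 0 1 0 0 0;0.8 0 1 0 0 0;0.8 -0.8 1 0 0 0;0.8 -0.8 0 0 0 0;0.8 -0.8 0 0 0 0;0 0 0 0 0 0;0 0 0 0 0 0",
  grip=55,
)

```text
time_s: 11.8
tcp_pos: [0.6052, -0.1956, 0.1387]
ee_rot: [[-0.334, -0.943, -0.001], [-0.943, 0.334, 0.0], [-0.0, 0.001, -1.0]]
wrist_force: [-1.1, -0.3, 0.2]
gripper_width: 0.631
gripper_force: 0.0
```

Run:
```python
from station import r,cams
from h import *
s=r.sense();print(s['time_s'],s['tcp_pos'],s['wrist_force'],s['gripper_width'])
i=cams.camera_info('wrist');p,d=cams.capture('wrist');cv2.imwrite('pics/w4.png',p)
T=cams.camera_info('top');q,_=cams.capture('top')
S=cams.camera_info('side');u,_=cams.capture('side')
for n,P,I in(('w',p,i),('t',q,T),('s',u,S)):
    for b in blobs(mask(P,'blue'),100):
        c=plane(I,b[0],.0395)
        if abs(c[0]-.578)<.06 and abs(c[1]+.29)<.09:
            pts=np.array([plane(I,x,.0395)[:2] for x in np.argwhere(b[2])[:,::-1]])*1000
            print(n,b[:2],c.round(4),cv2.minAreaRect(pts.astype(np.float32)))
cv2.imwrite('pics/v.png',np.vstack([p,np.hstack([cv2.resize(q[180:260,210:320],(320,200)),cv2.resize(u[150:220,280:392],(320,200))])]))
```

```text
11.8 [ 0.60515714 -0.19559152  0.13867987] [-1.13421486 -0.32943455  0.24944694] 0.6311176704384371
w ([343.6, 86.3], [327, 0, 32, 193, 307]) [ 0.5529 -0.2876  0.0395] ((559.5478515625, -275.0550842285156), (154.8558349609375, 1.5382789373397827), 62.17094421386719)
w ([309.2, 92.1], [291, 38, 39, 111, 2803]) [ 0.5816 -0.2929  0.0395] ((582.817138671875, -290.5364074707031), (85.76941680908203, 21.70855140686035), 62.09557342529297)
t ([343.8, 190.8], [327, 179, 35, 25, 295]) [ 0.5775 -0.2919  0.0395] ((577.6409301757812, -291.5101013183594), (86.55047607421875, 19.829744338989258), 62.25736618041992)
s ([358.3, 226.1], [344, 211, 29, 30, 325]) [ 0.582  -0.3104  0.0395] ((584.1663818359375, -306.54425048828125), (97.99510192871094, 23.58185577392578), 62.186279296875)
s ([355.6, 249.7], [322, 218, 68, 49, 151]) [ 0.577  -0.3796  0.0395] ((598.0574340820312, -357.811767578125), (172.81837463378906, 52.800506591796875), 43.18035125732422)
```

View pics/v.png

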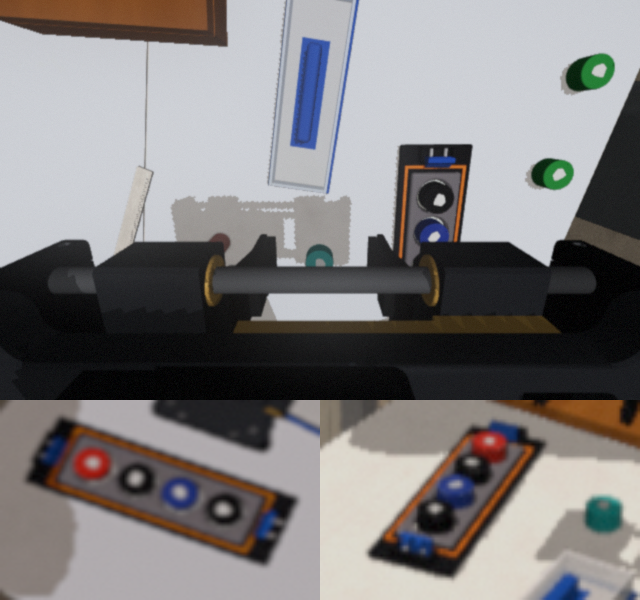

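The lower insets show red at (92,463) and blue at (179,492), both seated between the blacks. The cover bar is at (309,92) in the wrist view, direction 62.1°. I'll crop in on the bar's top face.

Run:
```python
from h import *
p=cv2.imread('pics/w4.png')
cv2.imwrite('pics/c4.png',cv2.resize(p[0:200,260:365],None,fx=4,fy=3,interpolation=cv2.INTER_NEAREST))
for v in(60,92,125): print(v,[tuple(x) for x in p[v,286:338:2].tolist()])
```

```text
60 [(165, 156, 152), (191, 187, 187), (191, 188, 188), (193, 190, 189), (192, 189, 189), (188, 187, 186), (191, 184, 182), (171, 110, 88), (167, 89, 59), (122, 72, 54), (122, 69, 51), (152, 78, 52), (168, 88, 57), (167, 86, 57), (167, 86, 56), (167, 87, 58), (142, 74, 50), (133, 72, 51), (168, 88, 56), (167, 85, 54), (173, 98, 69), (186, 173, 171), (192, 188, 188), (192, 188, 188), (193, 189, 188), (194, 190, 190)]
92 [(190, 187, 186), (191, 190, 189), (191, 187, 187), (193, 190, 190), (191, 187, 186), (175, 126, 106), (159, 83, 55), (120, 67, 50), (121, 68, 51), (153, 79, 55), (161, 83, 53), (168, 87, 58), (168, 87, 57), (165, 86, 57), (141, 75, 54), (132, 73, 53), (167, 85, 55), (167, 86, 54), (171, 108, 85), (190, 182, 180), (192, 188, 187), (194, 190, 188), (193, 190, 190), (191, 187, 186), (192, 190, 188), (190, 189, 186)]
125 [(192, 189, 189), (194, 191, 190), (193, 191, 189), (175, 130, 113), (169, 93, 65), (134, 76, 56), (125, 71, 55), (155, 83, 59), (162, 86, 57), (166, 86, 59), (165, 87, 58), (160, 86, 58), (133, 72, 54), (141, 77, 55), (168, 88, 60), (166, 88, 60), (178, 131, 115), (191, 187, 185), (192, 189, 188), (192, 189, 188), (190, 189, 187), (193, 191, 188), (192, 189, 189), (186, 181, 180), (193, 181, 175), (192, 165, 154)]
```

View pics/c4.png

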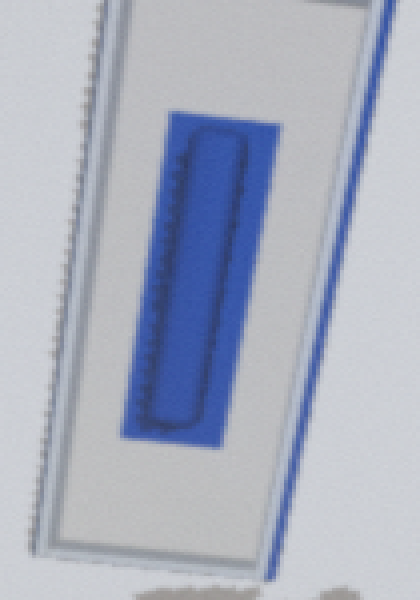

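Run:
```python
from station import cams
from h import *
i,T,S=(cams.camera_info(n) for n in('wrist','top','side'))
print('w pad',plane(i,(309.2,92.1),.0245).round(4),'w bar',plane(i,(309.8,92.5),.0395).round(4))
for z in(.0245,.0395): print(z,'t',plane(T,(343.8,190.8),z).round(4),'s',plane(S,(358.3,226.1),z).round(4))
print(cross(i,(309.2,92.1),T,(343.8,190.8)),cross(i,(309.2,92.1),S,(358.3,226.1)),cross(T,(343.8,190.8),S,(358.3,226.1)))
# cover near end corners (walls on rim) and mid
a,b=plane(i,(268.5,185),.003),plane(i,(327.5,192.5),.003);print('near end',a,b,np.linalg.norm(a-b),(a+b)/2-np.r_[.091*np.array([np.cos(np.radians(62.1)),np.sin(np.radians(62.1))]),0])
```

```text
w pad [ 0.5815 -0.2936  0.0245] w bar [ 0.581  -0.2916  0.0395]
0.0245 t [ 0.5815 -0.293   0.0245] s [ 0.5829 -0.2912  0.0245]
0.0395 t [ 0.5775 -0.2919  0.0395] s [ 0.582  -0.3104  0.0395]
(array([ 0.58143726, -0.29325408,  0.02478036]), np.float64(0.0006316418361548181)) (array([ 0.58213722, -0.29344098,  0.02628434]), np.float64(0.0013314493428709217)) (array([ 0.58204942, -0.29278887,  0.0254688 ]), np.float64(0.0016466372667765835))
near end [ 0.65273363 -0.2246934   0.003     ] [ 0.59732396 -0.19665652  0.003     ] 0.06209909495361171 [ 0.58244718 -0.29109763  0.003     ]
```

Three views agree within about 1.5 mm: cover centre (0.5815,-0.2932), bar base pad about 25 mm up, direction 62.1°. Moving over the bar.

Request:
play_rows(
  commands="-0.2 -0.81 0 0 0 -0.25;-0.2 -0.81 0 0 0 -0.25;-0.2 -0.81 0 0 0 -0.25;-0.19 -0.82 0 0 0 -0.23;0 0 -0.6 0 0 0;0 0 -0.9 0 0 0;0 0 -0.8 0 0 0;0 0 -0.5 0 0 0;0 0 -0.3 0 0 0;0 0 0 0 0 0;0 0 0 0 0 0",
  grip=45,
)

```text
time_s: 13.05
tcp_pos: [0.5824, -0.2926, 0.0468]
ee_rot: [[-0.466, -0.885, 0.001], [-0.885, 0.466, -0.001], [-0.0, -0.001, -1.0]]
wrist_force: [-0.3, -0.3, 0.2]
gripper_width: 0.516
gripper_force: 0.0
```

Request:
play_rows(
  commands="-0.02 -0.02 -0.3 0 0 0;0 0 -0.2 0 0 0;0 0 -0.13 0 0 0;0 0 0 0 0 0;0 0 0 0 0 0",
)

```text
time_s: 13.55
tcp_pos: [0.5813, -0.2934, 0.0269]
ee_rot: [[-0.467, -0.884, -0.0], [-0.884, 0.467, -0.0], [0.0, 0.0, -1.0]]
wrist_force: [0.0, -1.4, -0.8]
gripper_width: 0.518
gripper_force: 0.0
```

Request:
play_rows(
  commands="0 0 0 0 0 0;0 0 0 0 0 0;0 0 0 0 0 0;0 0 0 0 0 0;0 0 0 0 0 0;0 0 0 0 0 0",
  grip=5,
)

```text
time_s: 14.15
tcp_pos: [0.5813, -0.2934, 0.0271]
ee_rot: [[-0.467, -0.884, 0.0], [-0.884, 0.467, -0.0], [-0.0, -0.0, -1.0]]
wrist_force: [0.2, -0.2, 0.4]
gripper_width: 0.135
gripper_force: 30.0
```

Request:
play_rows(
  commands="0 0 0.2 0 0 0;0 0 0.6 0 0 0;0 0 0.8 0 0 0;0 0 0.8 0 0 0;-0.15 0.43 0.3 0 0 0.14;-0.32 0.9 0 0 0 0.15;-0.32 0.9 0 0 0 0.15;-0.32 0.9 0 0 0 0.15;-0.32 0.9 0 0 0 0.15;-0.32 0.9 0 0 0 0.15;-0.32 0.9 0 0 0 0.14;-0.14 0.43 0 0 0 0;0 0 0 0 0 0;0 0 0 0 0 0;0 0 0 0 0 0",
)

```text
time_s: 15.65
tcp_pos: [0.5151, -0.1061, 0.1078]
ee_rot: [[-0.326, -0.945, -0.0], [-0.945, 0.326, -0.0], [0.0, 0.0, -1.0]]
wrist_force: [0.9, 0.3, -0.1]
gripper_width: 0.135
gripper_force: 30.0
```

Run:
```python
from station import r,cams
from h import *
s=r.sense();print(s['time_s'],s['tcp_pos'],s['wrist_force'],s['moment'],s['gripper_width'])
a=[cams.capture(n)[0] for n in('wrist','side','top')]
cv2.imwrite('pics/w5.png',a[0]);cv2.imwrite('pics/s5.png',a[1]);cv2.imwrite('pics/t5.png',a[2])
cv2.imwrite('pics/v5.png',np.vstack([a[0][:300],np.hstack([cv2.resize(a[1][110:235,260:405],(320,275)),cv2.resize(a[2][170:260,200:320],(320,240))[:275] if 0 else cv2.resize(a[2][170:260,200:320],(320,275))])]))
```

```text
15.65 [ 0.51514926 -0.10610167  0.10782575] [ 0.91701481  0.27543102 -0.07974021] [0.02603012 0.09452375 0.02643929] 0.13461209897516946
```

View pics/v5.png

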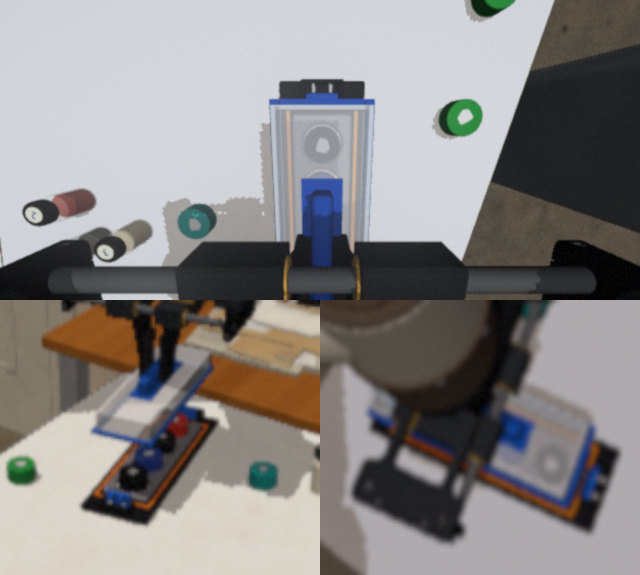

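The cover hangs level over the case. In the wrist view its far rim is at row about 101, columns 269-375, and the case's far end is at row about 80, columns 280-364. Measuring the offset from these edges.

Run:
```python
from station import cams,r
from h import *
i=cams.camera_info('wrist');p=cv2.imread('pics/w5.png')
c=np.array([.5151,-.1061]);uy=np.array([np.cos(np.radians(71)),np.sin(np.radians(71))]);ux=np.array([uy[1],-uy[0]])
f=lambda uv,z:(lambda d:(round(d@ux*1000,1),round(d@uy*1000,1)))(plane(i,uv,z)[:2]-c)
b=mask(p,'blue');
for v in(99,101,103,105): 
    x=np.flatnonzero(b[v,240:400])+240; print(v,x.min() if len(x) else 0,x.max() if len(x) else 0)
for u in(285,300,350,360): 
    y=np.flatnonzero(b[80:130,u])+80;print('rim rows',u,y, f((u,y.min()),.0837) if len(y) else '')
x=np.flatnonzero(b[102,240:400])+240
print('rim corners',f((x.min(),102),.0837),f((x.max()+1,102),.0837))
g=p.max(2)
for v in(84,90,95):
    x=np.flatnonzero(g[v,250:390]<70)+250;print('case row',v,x.min(),x.max(),f((x.min(),v),.008),f((x.max()+1,v),.008))
for u in(290,355):
    y=np.flatnonzero(g[60:100,u]<70)+60;print('case end',u,y.min(),f((u,y.min()),.008))
cb=blobs(b[85:100,290:355],10)
for k in cb: print('catch',np.add(k[0],(290,85)),k[1],f(np.add(k[0],(290,85)),.024))
# orange lines through cover
m=mask(p,'orange');h,s,v=cv2.split(cv2.cvtColor(p,cv2.COLOR_BGR2HSV))
w=((h>4)&(h<20)&(s>35))
for v in(120,140,160,180):
    x=np.flatnonzero(w[v,275:370])+275;L=x[x<310];R=x[x>330]
    if len(L)and len(R): print('seal',v,L.mean(),R.mean(),f((L.mean(),v),.0095),f((R.mean(),v),.0095))
```

```text
99 280 368
101 270 373
103 270 373
105 0 0
rim rows 285 [ 99 100 101 102 103] (np.float64(21.9), np.float64(-88.7))
rim rows 300 [ 98  99 100 101 102 103] (np.float64(12.9), np.float64(-89.3))
rim rows 350 [ 98  99 100 101 102 103] (np.float64(-17.2), np.float64(-89.3))
rim rows 360 [ 98  99 100 101 102 103] (np.float64(-23.2), np.float64(-89.2))
rim corners (np.float64(31.0), np.float64(-87.0)) (np.float64(-31.7), np.float64(-87.0))
case row 84 280 363 (np.float64(34.6), np.float64(-106.2)) (np.float64(-35.6), np.float64(-106.1))
case row 90 281 362 (np.float64(33.9), np.float64(-101.5)) (np.float64(-35.0), np.float64(-101.4))
case row 95 281 362 (np.float64(34.1), np.float64(-97.6)) (np.float64(-35.1), np.float64(-97.5))
case end 290 82 (np.float64(26.2), np.float64(-107.8))
case end 355 82 (np.float64(-28.1), np.float64(-107.7))
catch [322.3  96.6] [0, 8, 65, 7, 285] (np.float64(-0.7), np.float64(-95.0))
seal 120 288.0 355.0 (np.float64(28.7), np.float64(-77.3)) (np.float64(-28.8), np.float64(-77.3))
seal 140 288.5 355.0 (np.float64(28.8), np.float64(-60.6)) (np.float64(-29.3), np.float64(-60.5))
seal 160 289.0 354.0 (np.float64(28.9), np.float64(-43.2)) (np.float64(-28.9), np.float64(-43.1))
seal 180 289.5 354.0 (np.float64(29.0), np.float64(-25.1)) (np.float64(-29.5), np.float64(-25.1))
```

Request:
play_rows(
  commands="0.01 0.02 -0.4 0 0 0;0 0 -0.6 0 0 0;0 0 -0.5 0 0 0;0 0 -0.3 0 0 0;0 0 -0.15 0 0 0;0 0 -0.07 0 0 0;0 0 0 0 0 0;0 0 0 0 0 0",
)

```text
time_s: 16.6
tcp_pos: [0.515, -0.1053, 0.0478]
ee_rot: [[-0.325, -0.946, -0.0], [-0.946, 0.325, -0.0], [0.0, 0.0, -1.0]]
wrist_force: [-2.0, -3.0, 0.1]
gripper_width: 0.132
gripper_force: 30.0
```

Request:
play_rows(
  commands="0 0 0 0 0 0;0 0 -0.04 0 0 0;0 0 -0.04 0 0 0;0 0 0 0 0 0;0 0 0 0 0 0",
)

```text
time_s: 17.1
tcp_pos: [0.5153, -0.1052, 0.0452]
ee_rot: [[-0.325, -0.946, 0.0], [-0.946, 0.325, -0.0], [0.0, -0.0, -1.0]]
wrist_force: [-2.8, -3.8, 3.1]
gripper_width: 0.137
gripper_force: 30.0
```

Request:
play_rows(
  commands="-0.02 -0.03 0 0 0 0;0 0 0 0 0 0;0 0 0 0 0 0",
)

```text
time_s: 17.4
tcp_pos: [0.5149, -0.1058, 0.0451]
ee_rot: [[-0.325, -0.946, 0.001], [-0.946, 0.325, 0.0], [-0.0, -0.001, -1.0]]
wrist_force: [-1.1, -4.0, 2.7]
gripper_width: 0.134
gripper_force: 30.0
```

Request:
play_rows(
  commands="-0.01 -0.03 0 0 0 0;0 0 -0.04 0 0 0;0 0 -0.04 0 0 0;0 0 0 0 0 0;0 0 0 0 0 0",
)

```text
time_s: 17.9
tcp_pos: [0.5157, -0.1064, 0.0433]
ee_rot: [[-0.325, -0.946, 0.003], [-0.946, 0.325, 0.0], [-0.001, -0.003, -1.0]]
wrist_force: [-1.6, -1.2, 7.1]
gripper_width: 0.138
gripper_force: 30.0
```

Request:
play_rows(
  commands="0 0 -0.04 0 0 0;0 0 -0.04 0 0 0;0 0 0 0 0 0;0 0 0 0 0 0",
)

```text
time_s: 18.3
tcp_pos: [0.5163, -0.1065, 0.0418]
ee_rot: [[-0.325, -0.946, 0.004], [-0.946, 0.325, -0.0], [-0.001, -0.004, -1.0]]
wrist_force: [-1.7, -1.2, 10.5]
gripper_width: 0.135
gripper_force: 30.0
```

Request:
play_rows(
  commands="-0.03 0.01 0 0 0 0;0 0 -0.04 0 0 0;0 0 -0.04 0 0 0;0 0 0 0 0 0;0 0 0 0 0 0",
)

```text
time_s: 18.8
tcp_pos: [0.5158, -0.1071, 0.0395]
ee_rot: [[-0.325, -0.946, 0.005], [-0.946, 0.325, -0.001], [-0.001, -0.005, -1.0]]
wrist_force: [-1.8, -6.2, 9.2]
gripper_width: 0.139
gripper_force: 30.0
```

Request:
play_rows(
  commands="-0.01 -0.02 0 0 0 0;0 0 -0.04 0 0 0;0 0 -0.04 0 0 0;0 0 0 0 0 0;0 0 0 0 0 0",
)

```text
time_s: 19.3
tcp_pos: [0.5157, -0.1075, 0.0378]
ee_rot: [[-0.324, -0.946, 0.005], [-0.946, 0.324, -0.001], [-0.001, -0.005, -1.0]]
wrist_force: [-2.2, -3.6, 14.0]
gripper_width: 0.133
gripper_force: 30.0
```

Request:
play_rows(
  commands="0 -0.01 -0.04 0 0 0;0 0 -0.04 0 0 0;0 0 0 0 0 0;0 0 0 0 0 0",
)

```text
time_s: 19.7
tcp_pos: [0.5154, -0.1075, 0.0349]
ee_rot: [[-0.324, -0.946, 0.005], [-0.946, 0.324, -0.001], [-0.001, -0.005, -1.0]]
wrist_force: [-1.1, -3.0, 11.1]
gripper_width: 0.132
gripper_force: 30.0
```

Request:
play_rows(
  commands="0 0 -0.04 0 0 0;0 0 -0.04 0 0 0;0 0 0 0 0 0;0 0 0 0 0 0",
)

```text
time_s: 20.1
tcp_pos: [0.5154, -0.1075, 0.0348]
ee_rot: [[-0.323, -0.946, 0.005], [-0.946, 0.323, -0.001], [-0.0, -0.005, -1.0]]
wrist_force: [-7.5, 0.0, 27.8]
gripper_width: 0.135
gripper_force: 30.0
```

The force rose to 28 N with no further travel, so the cover is on the hard stop. Checking with a picture.

Run:
```python
from station import r,cams
from h import *
a={n:cams.capture(n)[0] for n in('wrist','side')}
s=r.sense();print(s['time_s'],s['tcp_pos'],s['wrist_force'],s['moment'])
cv2.imwrite('pics/v6.png',np.vstack([a['wrist'][60:260,160:480],cv2.resize(a['side'][130:220,270:414],(320,200))]).repeat(1,0) if 0 else np.hstack([cv2.resize(a['wrist'][80:260,230:410],(400,400)),cv2.resize(a['side'][130:220,280:370],(400,400),interpolation=2)]))
```

```text
20.2 [ 0.51543599 -0.1075009   0.03478873] [-6.70170977 -0.07286642 27.57170311] [-0.24350929  2.25776937 -0.01380329]
```

View pics/v6.png

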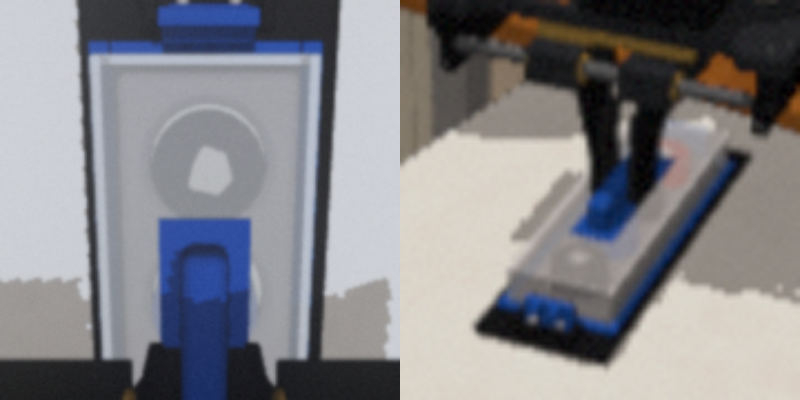

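Request:
play_rows(
  commands="-0.02 0 -0.02 0 0 0;0 0 -0.01 0 0 0;0 0 0 0 0 0;0 0 0 0 0 0;0 0 0 0 0 0;0 0 0 0 0 0",
)

```text
time_s: 20.8
tcp_pos: [0.5154, -0.1075, 0.0348]
ee_rot: [[-0.323, -0.946, 0.006], [-0.947, 0.323, -0.001], [-0.001, -0.006, -1.0]]
wrist_force: [-8.1, -0.0, 30.9]
gripper_width: 0.135
gripper_force: 30.1
```

Run:
```python
from station import r,cams
from h import *
T=cams.camera_info('top');q,_=cams.capture('top');cv2.imwrite('pics/t7.png',q)
S=cams.camera_info('side');u,_=cams.capture('side')
s=r.sense();print(s['tcp_pos'],s['wrist_force'])
cv2.imwrite('pics/v7.png',np.hstack([cv2.resize(q[175:255,205:325],(400,300),interpolation=2),cv2.resize(u[140:212,290:386],(400,300),interpolation=2)]))
```

```text
[ 0.51543639 -0.10750313  0.03476011] [-6.80866113  0.13049596 31.34104183]
```

View pics/v7.png

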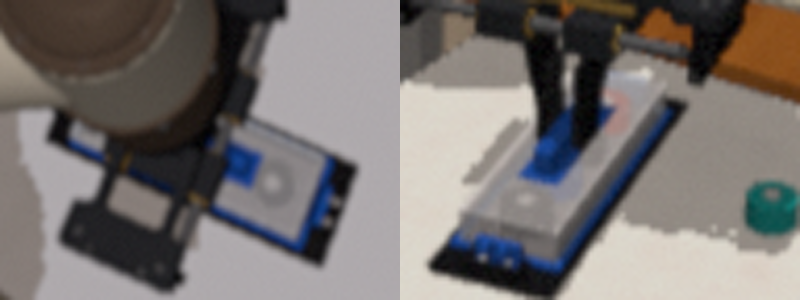

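Both views show the cover flat on the case with the rim line even along its length. The height is unchanged at 31 N, so I'm handing in.

```bash
python3 -c "
from station import r
print(r.finish_job())"
```

```text
the job is handed in; nothing more can be done
None
```

I put red in pocket 4 and blue in pocket 2, pressed the cover onto its hard stop, and handed the job in with the gripper still pushing at about 31 N. The -y catch is visibly over the rim; the +y catch was hidden, so I judge it snapped from the force drop and the level cover.

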